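# Set the cryostat needle valve a quarter turn off its seat

## Task

Set the cryostat's needle valve for a small flow: turn its bar handle clockwise until the needle just seats, without forcing it, then open it a quarter turn (counter-clockwise). Finish with the handle still gripped, holding it at that setting while the flow settles. Leave the round-knobbed vent valve beside it and the loose parts lying on the cryostat's top plate as they are.

Things in the scene. Friction and masses are not known exactly. Their poses are not given: they have to be found in the camera images.
- cryostat: white floor-standing cryostat with a round steel top plate, 400 mm across. Origin: centre of the plate's upper face, 50 mm above the robot's mounting surface; z up. A blanked-off pumping neck 54 mm high stands 85 mm from the centre in its +x direction; a brass relief valve (52 mm high) and an electrical socket (32 mm high) stand at x = 35, y = +145 and -145 mm. The two valves stand at x = -50, y = +75 and -75 mm on the plate, in either order
- needle_base: fixed steel body of the needle valve, the tall slim valve: hexagonal, at most 36 mm across, 66 mm high, with a short capped port sticking out 45 mm from the axis along its +x, 21 mm up. Origin on the valve's axis at the plate's surface; z up
- needle_grip (a point): centre of the needle valve's black bar handle, on the valve's vertical axis, 101 mm above the plate. The bar is 44 mm long (x), 10 mm wide (y) and 22 mm high (z), so 11 mm above and below this point; at its +x end a thinner nose (6 mm wide) reaches to 37 mm from the axis. Only an 8 mm stem lies under the bar, down to the valve's body 35 mm below this point. Axes turn with the handle: x along the bar to the nose, z up
- needle_handle (a joint): opening of the needle valve in rad: 0 where the needle meets its seat (the nose then points the same way as the capped side port), growing counter-clockwise seen from above as it opens, up to 6. It starts 1.9 to 3.6 open. It turns with about 0.05 N m of friction and stays where it is left. At 0 it stops and further turning only winds up the stem
- needle_stem (a joint): how far the needle valve's stem is twisted by the turning force, in rad: within 0.02 of 0 while the valve turns freely, negative once the needle stands on its seat and the handle is pushed on clockwise. It is a spring of 4 N m per rad; more than 0.3 (1.2 N m, clearly more than finger-tight) is forcing the seat. The handle's true heading is the side port's plus both joints'
- vent_top (a point): centre of the top of the vent valve's round black knob, 44 mm across, top 66 mm above the plate; the other, squatter valve, not to be turned
- vent_knob (a joint): angle of the vent knob in rad, 0 at the start; to be left alone
- blank_mid (a point): middle of a loose steel blank flange, a disc 40 mm across and 6 mm high, lying on the plate; bystander
- centring_mid (a point): middle of a loose aluminium ring, 52 mm across and 8 mm high, lying on the plate; bystander
- spanner_grip (a point): grip point of a loose open-ended spanner, 130 mm long, lying on the plate; bystander

How it is judged:
By the outcome, as a careful person would: the job done as asked, in the order asked, and still so for the second after the job is handed in, while the arm keeps its last pose, push and grip.
It also fails if it takes over 54 s, if anything falls off the work surface, if the arm or the gripper's body presses on something with over 40 N, if the wrist force passes 120 N, or if a joint passes its speed limit or range.

## Robot

A 7-joint arm with a two-finger parallel gripper is mounted at the origin on the work surface. World frame = base frame: x ahead of the robot, y to its left, z up, the work surface at z = 0. Lengths are in m, angles in rad, forces in N, time in s.
With the tool pointing down it reaches from about 0.4 to 0.875 m from the base axis. Payload 19.3 kg.
Tool frame: the origin (TCP) lies at the very end of the fingers, on their centre line; the grasp point (between the pads) lies 19 mm behind it; z points along the fingers, x is the direction in which the jaws open and shut, and the axes are right-handed (so a half turn about z gives the same grasp; the last joint's range is limited). The gripper opens to 85 mm and grips with 20 to 120 N. Pads are 22 mm wide; open, the fingers measure 114 mm over their backs; the gripper's body (76 mm by 85 mm) begins 54 mm behind the grasp point. The pads swing forward as they close: fully open they stand 13 mm farther back than shut.
Start: joints at [-1.355, 0.521, -0.036, 1.599, 0.021, 1.021, -0.113], TCP at [0.176, 0.6, 0.231] pointing down, gripper open.
Joint ranges: [-2.91, 2.91], [-0.3, 2.13], [-1.5, 1.42], [0.17, 2.43], [-1.26, 4.41], [0.16, 1.93], [-2.52, 2.52]. Speed limits (rad/s): [1.89, 1.89, 2.39, 2.39, 3.01, 3.01, 3.01].

## Interface

Orientations are given as [roll, pitch, yaw] about the fixed x, y, z axes, in that order (R = Rz(yaw) Ry(pitch) Rx(roll)).
In Python, from workcell import observe, eyes, job_done gives the robot as it stands. The module is installed in compiled form; this text tells all that it offers.
- The arm moves only by the shell command python3 -m pendant 'ROWS' [FORCE]. ROWS is JSON, a list of rows, each an object of numbers: "dx", "dy", "dz": the shift along the tool's x, y, z in mm; "ax", "ay", "az": the turn, a rotation vector about the tool's x, y, z in degrees; "claw": the finger opening in mm, from 0 to 85.4. A call has 1 to 10 rows; each row is the pose to reach, as a shift and turn from the pose commanded when the call began, along the tool's axes at that moment; what a row does not reach only later rows make up. A row lasts 1/12 s, in which the tool goes at most 41.7 mm and 7.16 degrees, less where a joint would pass 70% of its speed; a pose out of reach is approached as far as the arm can. A call with a gripper value outside its range is refused whole. The fingers move at their own pace and stop on an object; FORCE is the grip in N (left out, the last holds). Time passes only in rows, so rows that repeat a pose let the fingers close. It gives the time, the measured TCP pose, the force and the opening at its end, in the units of the state.
- observe(): the state, without advancing time (a new reading comes with each control period).
- eyes.grab_frame(name): name is "side" or "top"; returns a dict with "image" (400x640x3 uint8, blue, green, red), "fovy" (degrees; the focal length in pixels is half the picture's height over the tangent of half this angle, whatever the lens; pixels are square), "cx", "cy" (the principal point, pixels), "dist" ([k1, k2, p1, p2, k3] as OpenCV has them; the pictures are not rectified), "view" (4x4, takes a point from world to camera coordinates). Camera axes: x right, y up, looking along -z (the intrinsics and any distortion apply to the point x, -y, -z); pixel columns grow to the right and rows downward; lengths in m; the calibration is good to about 2 mm. A picture is of the moment at which its call begins. There is no depth.
- job_done(): hands the job in, once; it reports no verdict.
The state is a dict: "clock": time; "qpos": joint angles; "qd": joint speeds; "joint_efforts": joint torques, N m; "position": TCP position; "tool_rot": TCP orientation; "force": force on the tool from outside, world axes, zero at the start; "moment": the same for the moment, N m; "grip_width": finger opening in m.
Only numpy, scipy, OpenCV 4.12 (cv2) and the standard library are available. Lean on these libraries where they do the work, as an engineer would, in place of code of your own. Each camera call takes 0.05 s, during which the arm holds its last target.

## Working session

There is one attempt and no reset: what is moved stays moved. The work goes in short steps, Python scripts to look and compute and a shell command to move; the robot and the scene stay as the last step left them, time stands still between calls to the robot, and variables do not carry over. Pictures are saved under pics/ and viewed, and the job is handed in when it is done.

```bash
mkdir -p pics
python3 - <<'E'
from workcell import observe, eyes
import cv2,numpy as np
print(observe())
for n in("side","top"):
    f=eyes.grab_frame(n); cv2.imwrite(f"pics/{n}0.png",f["image"])
    print(n,f["fovy"],f["cx"],f["cy"],f["dist"]);print(np.round(f["view"],4).tolist())
E
```

```text
{'clock': 0.0, 'qpos': array([-1.35522537,  0.52200012, -0.03631688,  1.5999667 ,  0.02119328,
        1.02112693, -0.11275241]), 'qd': array([ 0.00080009,  0.00088475,  0.00011378, -0.00107182, -0.00144283,
       -0.00014417,  0.00072546]), 'joint_efforts': array([-8.49961161e-04, -9.27095389e+01,  1.97932407e+00, -3.69929087e+01,
        1.76947145e-02,  8.31427606e-03, -1.80850049e-05]), 'position': array([0.17613282, 0.59932891, 0.2307493 ]), 'tool_rot': array([3.14151329e+00, 1.11352727e-03, 1.28504956e+00]), 'force': array([-0.07120504, -0.79693091, -1.02023672]), 'moment': array([-0.02311047,  0.01876432,  0.04240574]), 'grip_width': 0.08517280244028176}
side 43.60473264129587 328.2549917937989 197.16091222182087 [-0.02979488  0.          0.          0.          0.        ]
[[-0.9689, -0.2469, 0.0143, 0.561], [0.1674, -0.6121, 0.7728, -0.1548], [-0.1821, 0.7512, 0.6344, -0.6712], [0.0, 0.0, 0.0, 1.0]]
top 53.68956812848424 322.5286480473757 200.69644214667096 [-0.09634001  0.          0.          0.          0.        ]
[[0.0283, -0.9995, -0.0155, 0.0407], [0.9914, 0.0261, 0.1284, -0.5681], [-0.128, -0.019, 0.9916, -0.7178], [0.0, 0.0, 0.0, 1.0]]
```

View pics/side0.png

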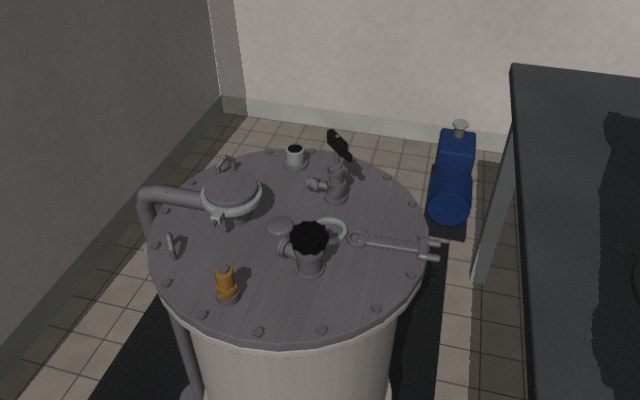

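View pics/top0.png

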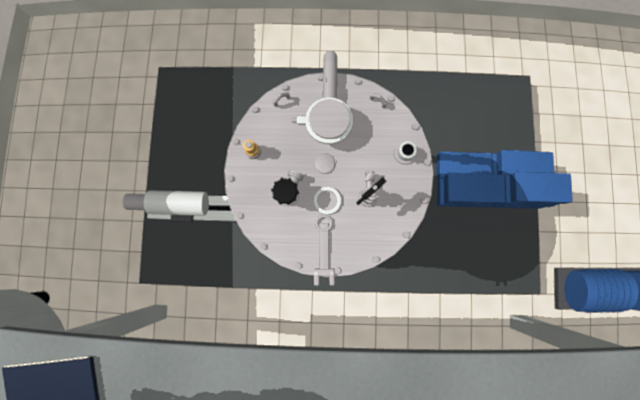

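Side: needle valve with its black bar at about (339,145), vent knob at (310,237). Top: bar at about (370,190), vent knob at (285,191). I'll zoom in on both.

```bash
cat > h.py <<'E'
import numpy as np,cv2
from workcell import observe, eyes
def K(f):
    F=200/np.tan(np.radians(f["fovy"])/2)
    return np.array([[F,0,f["cx"]],[0,F,f["cy"]],[0,0,1.]])
S=np.diag([1,-1,-1.])
def proj(f,P):
    V=np.array(f["view"]);R=S@V[:3,:3];t=S@V[:3,3]
    return cv2.projectPoints(np.array(P,float).reshape(-1,3),cv2.Rodrigues(R)[0],t,K(f),np.array(f["dist"],float))[0].reshape(-1,2)
def back(f,uv,z):
    V=np.array(f["view"]);R=S@V[:3,:3];t=S@V[:3,3]
    p=cv2.undistortPoints(np.array(uv,float).reshape(-1,1,2),K(f),np.array(f["dist"],float)).reshape(-1,2)
    d=np.c_[p,np.ones(len(p))]@R; c=-R.T@t
    return c+d*((z-c[2])/d[:,2])[:,None]
def crop(f,name,c,w,h,s):
    x,y=c;im=f["image"][y-h//2:y+h//2,x-w//2:x+w//2]
    cv2.imwrite(name,cv2.resize(im,None,fx=s,fy=s,interpolation=cv2.INTER_CUBIC))
E
python3 - <<'E'
from h import *
f=eyes.grab_frame("top");crop(f,"pics/t1.png",(370,186),100,75,8)
np.save("top.npy",f,allow_pickle=True)
print(back(f,[(330,73),(329,276),(224,180),(433,175)],.05))
print("bar",back(f,[(370,190)],.162),"vent",back(f,[(285,191)],.116))
g=eyes.grab_frame("side");crop(g,"pics/s1.png",(335,170),100,75,8)
np.save("side.npy",g,allow_pickle=True)
E
```

```text
[[ 0.82019039  0.04833014  0.05      ]
 [ 0.42590426  0.04007644  0.05      ]
 [ 0.59992993  0.24509082  0.05      ]
 [ 0.61976375 -0.15250899  0.05      ]]
bar [[ 0.56978765 -0.02148087  0.162     ]] vent [[0.57162436 0.1195721  0.116     ]]
```

View pics/t1.png

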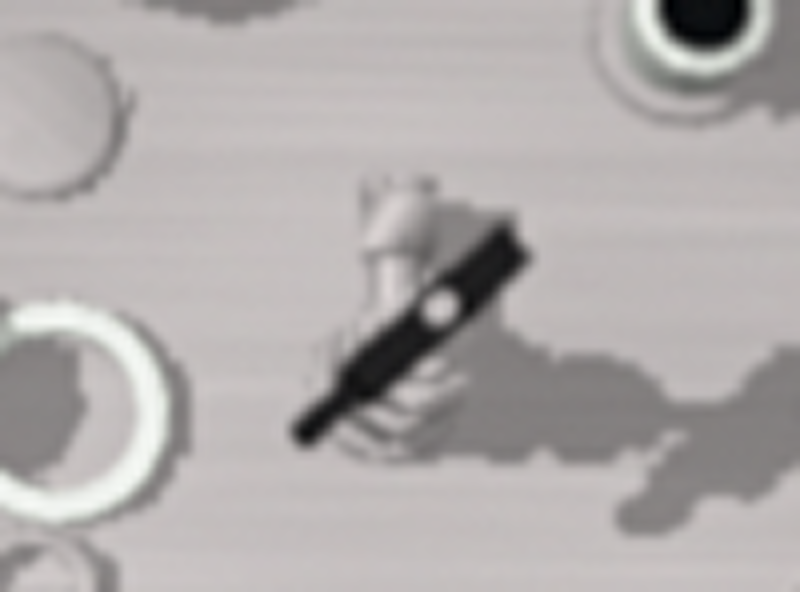

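View pics/s1.png

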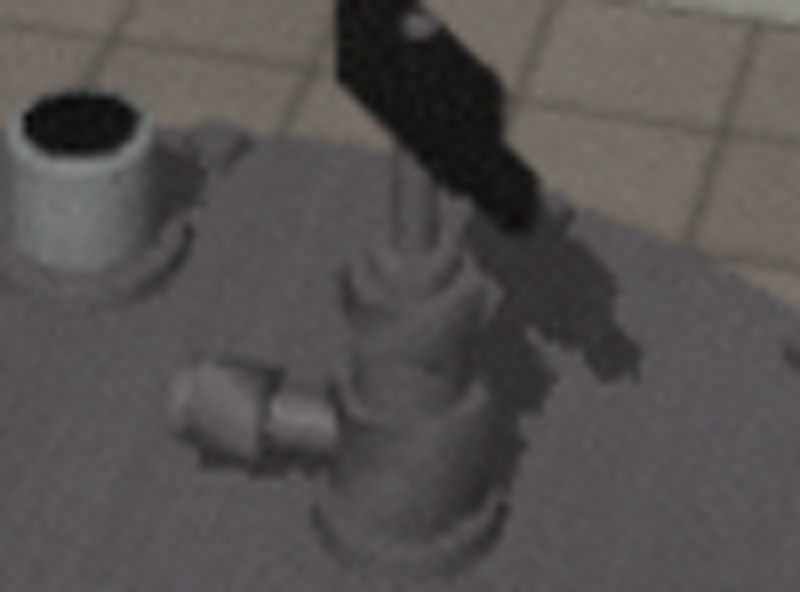

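Run:
```python
from h import *
from scipy.optimize import least_squares
f=np.load("top.npy",allow_pickle=True).item();g=np.load("side.npy",allow_pickle=True).item()
T=lambda p:[(p[0]+.5)/8-.5+320,(p[1]+.5)/8-.5+149]
Sd=lambda p:[(p[0]+.5)/8-.5+285,(p[1]+.5)/8-.5+133]
def tri(a,b):
    r=least_squares(lambda X:np.r_[proj(f,X)[0]-T(a),proj(g,X)[0]-Sd(b)],[.57,-.03,.12]);return r.x,r.cost
print("dot",tri((440,307),(418,25)), back(f,[T((440,307))],.162),back(g,[Sd((418,25))],.162))
print("nose",tri((303,435),(525,205)))
b=back(f,[T((303,435)),T((515,240)),T((440,307))],.162);print(b)
d=b[0]-b[1];print("bar heading deg",np.degrees(np.arctan2(d[1],d[0])),np.linalg.norm(d[:2]))
print("cap",tri((402,200),(195,415)))
p=back(f,[T((402,190)),T((400,270))],.071);print("port",p)
q=back(g,[Sd((190,418)),Sd((320,420))],.071);print("port side",q)
```

```text
dot (array([ 0.57565989, -0.02848218,  0.16321352]), np.float64(0.29586049783059787)) [[ 0.57493283 -0.0287157   0.162     ]] [[ 0.57680352 -0.03043253  0.162     ]]
nose (array([ 0.55074074, -0.00277045,  0.14727133]), np.float64(0.058706164237521286))
[[ 0.5484617  -0.0017796   0.162     ]
 [ 0.58893651 -0.04362338  0.162     ]
 [ 0.57493283 -0.0287157   0.162     ]]
bar heading deg 134.0472416362907 0.05821608049686201
cap (array([ 0.61710065, -0.03020012,  0.06748458]), np.float64(0.5154481828211578))
port [[ 0.61726978 -0.02999451  0.071     ]
 [ 0.59857905 -0.02975173  0.071     ]]
port side [[ 0.61750657 -0.02482697  0.071     ]
 [ 0.59361455 -0.03074594  0.071     ]]
```

```bash
cat >> h.py <<'E'
from scipy.spatial.transform import Rotation as Ro
def togo(target,yawdeg):
    o=observe();R=Ro.from_euler('xyz',o["tool_rot"])
    Rt=Ro.from_euler('xyz',[np.pi,0,np.radians(yawdeg)])
    print("t",round(o["clock"],2),"pos",np.round(o["position"],4),"rpy",np.round(np.degrees(o["tool_rot"]),2),"q",np.round(o["qpos"],2),"w",round(o["grip_width"]*1e3,1))
    print("F",np.round(o["force"],1),"M",np.round(o["moment"],3))
    print("d mm",np.round(R.inv().apply(np.array(target)-o["position"])*1e3,1),"a deg",np.round((R.inv()*Rt).as_rotvec(degrees=True),2))
E
python3 -c "
from h import *
togo([.5755,-.0292,.231],44)"
```

```text
t 0.2 pos [0.1762 0.5995 0.231 ] rpy [1.800e+02 4.000e-02 7.363e+01] q [-1.36  0.52 -0.04  1.6   0.02  1.02 -0.11] w 85.6
F [-0.4  0.6 -0.9] M [-0.013 -0.055 -0.006]
d mm [-4.906e+02  5.604e+02  3.000e-01] a deg [1.000e-02 4.000e-02 2.963e+01]
```

```bash
python3 -m pendant '[{"dx":-245,"dy":280,"az":15},{"dx":-245,"dy":280,"az":15},{"dx":-245,"dy":280,"az":15},{"dx":-245,"dy":280,"az":15},{"dx":-245,"dy":280,"az":15},{"dx":-245,"dy":280,"az":15},{"dx":-245,"dy":280,"az":15},{"dx":-245,"dy":280,"az":15},{"dx":-245,"dy":280,"az":15},{"dx":-245,"dy":280,"az":15}]' 40
python3 -c "
from h import *
togo([.5755,-.0292,.231],44)"
```

```text
t 0.2 pos [0.1762 0.5995 0.231 ] rpy [1.800e+02 4.000e-02 7.363e+01] q [-1.36  0.52 -0.04  1.6   0.02  1.02 -0.11] w 85.6
F [-0.4  0.6 -0.9] M [-0.013 -0.055 -0.006]
d mm [-4.906e+02  5.604e+02  3.000e-01] a deg [1.000e-02 4.000e-02 2.963e+01]schema error: expected keys dx, dy, dz, ax, ay, az, claw
```

All keys are required in each row.

```bash
python3 -m pendant '[{"dx":-245,"dy":280,"dz":0,"ax":0,"ay":0,"az":15,"claw":85},{"dx":-245,"dy":280,"dz":0,"ax":0,"ay":0,"az":15,"claw":85},{"dx":-245,"dy":280,"dz":0,"ax":0,"ay":0,"az":15,"claw":85},{"dx":-245,"dy":280,"dz":0,"ax":0,"ay":0,"az":15,"claw":85},{"dx":-245,"dy":280,"dz":0,"ax":0,"ay":0,"az":15,"claw":85},{"dx":-245,"dy":280,"dz":0,"ax":0,"ay":0,"az":15,"claw":85},{"dx":-245,"dy":280,"dz":0,"ax":0,"ay":0,"az":15,"claw":85},{"dx":-245,"dy":280,"dz":0,"ax":0,"ay":0,"az":15,"claw":85},{"dx":-245,"dy":280,"dz":0,"ax":0,"ay":0,"az":15,"claw":85},{"dx":-245,"dy":280,"dz":0,"ax":0,"ay":0,"az":15,"claw":85}]' 40
python3 -c "
from h import *
togo([.5755,-.0292,.231],44)"
```

```text
clock: 1.03
position: [0.3793, 0.2793, 0.2316]
tool_rot: [3.14, 0.001, 1.015]
force: [1.4, -1.2, -0.2]
grip_width: 0.0848
t 1.03 pos [0.3793 0.2793 0.2316] rpy [1.7989e+02 5.0000e-02 5.8170e+01] q [-0.86  0.28  0.13  2.   -0.04  0.87  0.3 ] w 84.8
F [ 1.4 -1.2 -0.2] M [ 0.028 -0.035 -0.001]
d mm [-158.6  329.4    1.3] a deg [ 0.12  0.03 14.17]
```

```bash
python3 -m pendant '[{"dx":-158,"dy":329,"dz":0,"ax":0,"ay":0,"az":14,"claw":60},{"dx":-158,"dy":329,"dz":0,"ax":0,"ay":0,"az":14,"claw":60},{"dx":-158,"dy":329,"dz":0,"ax":0,"ay":0,"az":14,"claw":60},{"dx":-158,"dy":329,"dz":0,"ax":0,"ay":0,"az":14,"claw":60},{"dx":-158,"dy":329,"dz":0,"ax":0,"ay":0,"az":14,"claw":60},{"dx":-158,"dy":329,"dz":0,"ax":0,"ay":0,"az":14,"claw":60},{"dx":-158,"dy":329,"dz":0,"ax":0,"ay":0,"az":14,"claw":60},{"dx":-158,"dy":329,"dz":0,"ax":0,"ay":0,"az":14,"claw":60},{"dx":-158,"dy":329,"dz":0,"ax":0,"ay":0,"az":14,"claw":60},{"dx":-158,"dy":329,"dz":0,"ax":0,"ay":0,"az":14,"claw":60}]' 40
python3 -c "
from h import *
togo([.5755,-.0292,.231],44)
for n,c in(('side',(335,150)),('top',(370,186))):
    f=eyes.grab_frame(n);crop(f,f'pics/{n}2.png',c,160,120,5)"
```

```text
clock: 1.87
position: [0.5764, -0.0269, 0.2311]
tool_rot: [3.139, 0.001, 0.772]
force: [-1.3, -0.3, -0.1]
grip_width: 0.0601
t 1.87 pos [ 0.5764 -0.0269  0.2311] rpy [1.7985e+02 7.0000e-02 4.4260e+01] q [-0.27  0.46  0.29  1.74 -0.15  0.96  0.86] w 60.1
F [-1.3 -0.3 -0.1] M [ 0.002  0.076 -0.009]
d mm [-2.3  1.   0.1] a deg [0.15 0.07 0.26]
```

View pics/side2.png

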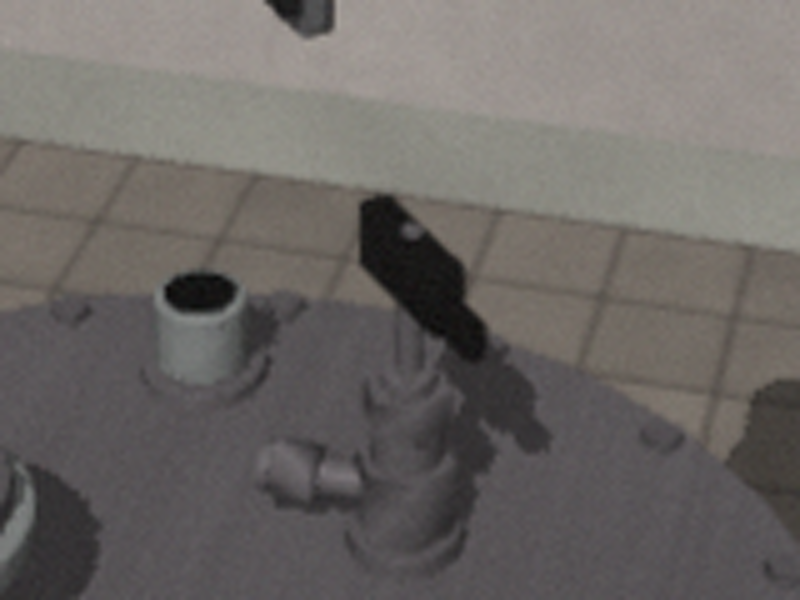

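View pics/top2.png

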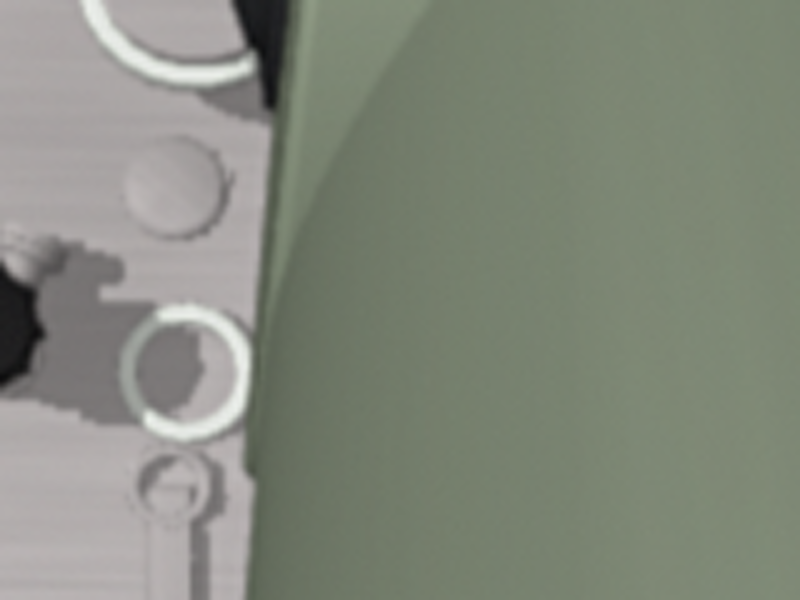

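```bash
python3 -m pendant '[{"dx":0,"dy":0,"dz":20,"ax":0,"ay":0,"az":0,"claw":50},{"dx":0,"dy":0,"dz":40,"ax":0,"ay":0,"az":0,"claw":50},{"dx":0,"dy":0,"dz":50,"ax":0,"ay":0,"az":0,"claw":50},{"dx":0,"dy":0,"dz":50,"ax":0,"ay":0,"az":0,"claw":50},{"dx":0,"dy":0,"dz":50,"ax":0,"ay":0,"az":0,"claw":50}]' 40
python3 -c "
from h import *
togo([.5755,-.0292,.132],44)"
```

```text
clock: 2.38
position: [0.5742, -0.0199, 0.1815]
tool_rot: [-3.141, 0.0, 0.78]
force: [0.6, 0.6, 0.2]
grip_width: 0.0497
t 2.38 pos [ 0.5742 -0.0199  0.1815] rpy [-1.7997e+02  2.0000e-02  4.4670e+01] q [-0.26  0.52  0.27  1.8  -0.18  0.85  0.87] w 49.7
F [0.6 0.6 0.2] M [-0.053 -0.025  0.036]
d mm [-5.6  7.6 49.5] a deg [-0.03  0.02  0.67]
```

```bash
python3 -m pendant '[{"dx":-5.6,"dy":7.6,"dz":0,"ax":0,"ay":0,"az":0.5,"claw":50},{"dx":-5.6,"dy":7.6,"dz":0,"ax":0,"ay":0,"az":0.5,"claw":50},{"dx":-5.6,"dy":7.6,"dz":0,"ax":0,"ay":0,"az":0.5,"claw":50},{"dx":-5.6,"dy":7.6,"dz":0,"ax":0,"ay":0,"az":0.5,"claw":50},{"dx":-5.6,"dy":7.6,"dz":0,"ax":0,"ay":0,"az":0.5,"claw":50}]' 40
python3 -c "
from h import *
togo([.5755,-.0292,.132],44)
f=eyes.grab_frame('side');crop(f,f'pics/side3.png',(335,150),160,120,5)"
```

```text
clock: 2.8
position: [0.5759, -0.0298, 0.1816]
tool_rot: [3.141, -0.0, 0.77]
force: [-0.0, -1.4, 0.0]
grip_width: 0.0503
t 2.8 pos [ 0.5759 -0.0298  0.1816] rpy [ 1.7999e+02 -3.0000e-02  4.4130e+01] q [-0.24  0.52  0.27  1.79 -0.18  0.86  0.88] w 50.3
F [-0.  -1.4  0. ] M [-0.037 -0.049 -0.017]
d mm [ 0.1 -0.7 49.6] a deg [ 0.01 -0.03  0.13]
```

View pics/side3.png

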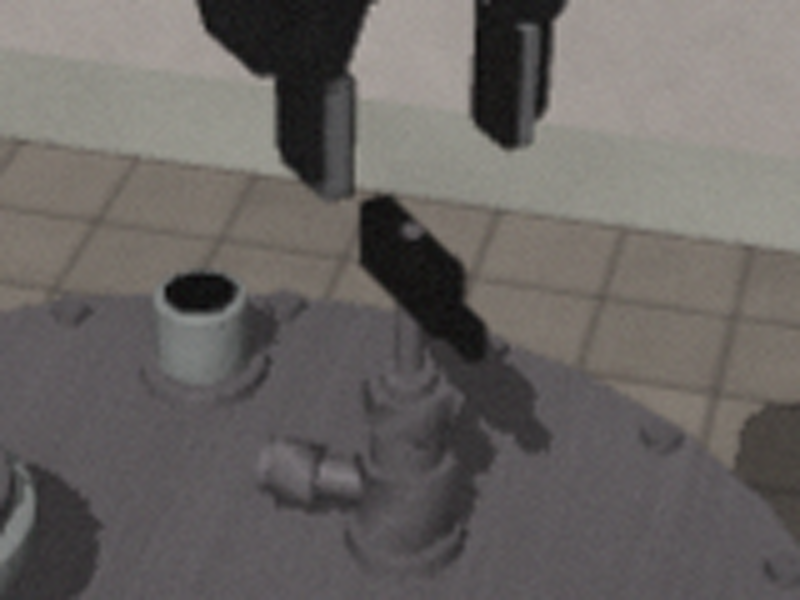

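The open fingers, with tips near crop (335,195) and (515,145), straddle the bar dot at (410,230). I'm going down.

```bash
python3 -m pendant '[{"dx":0,"dy":-0.5,"dz":12,"ax":0,"ay":0,"az":0,"claw":50},{"dx":0,"dy":-0.5,"dz":25,"ax":0,"ay":0,"az":0,"claw":50},{"dx":0,"dy":-0.5,"dz":38,"ax":0,"ay":0,"az":0,"claw":50},{"dx":0,"dy":-0.5,"dz":49,"ax":0,"ay":0,"az":0,"claw":50},{"dx":0,"dy":-0.5,"dz":49,"ax":0,"ay":0,"az":0,"claw":50},{"dx":0,"dy":-0.5,"dz":49,"ax":0,"ay":0,"az":0,"claw":50}]' 40
python3 -c "
from h import *
togo([.5755,-.0292,.132],44)
f=eyes.grab_frame('side');crop(f,f'pics/side4.png',(335,150),160,120,5)"
```

```text
clock: 3.35
position: [0.5752, -0.0296, 0.1321]
tool_rot: [-3.141, 0.001, 0.77]
force: [-0.2, 0.3, 0.2]
grip_width: 0.05
t 3.35 pos [ 0.5752 -0.0296  0.1321] rpy [-1.7997e+02  4.0000e-02  4.4120e+01] q [-0.23  0.58  0.25  1.83 -0.2   0.75  0.9 ] w 50.0
F [-0.2  0.3  0.2] M [ 0.008 -0.012  0.028]
d mm [ 0.4 -0.1  0.1] a deg [-0.03  0.04  0.12]
```

View pics/side4.png

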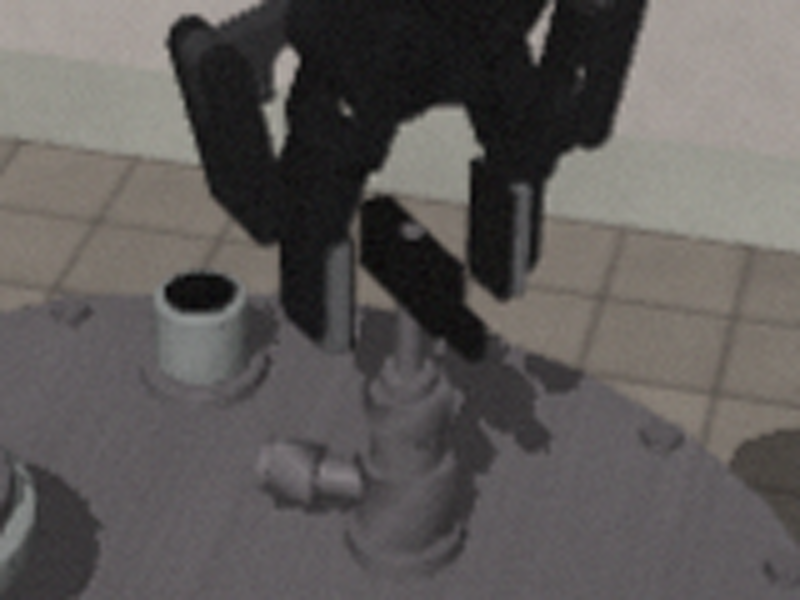

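The pads are either side of the bar at the right height, so I'm closing.

```bash
python3 -m pendant '[{"dx":0,"dy":0,"dz":0,"ax":0,"ay":0,"az":0,"claw":12},{"dx":0,"dy":0,"dz":0,"ax":0,"ay":0,"az":0,"claw":12},{"dx":0,"dy":0,"dz":0,"ax":0,"ay":0,"az":0,"claw":12},{"dx":0,"dy":0,"dz":0,"ax":0,"ay":0,"az":0,"claw":12},{"dx":0,"dy":0,"dz":0,"ax":0,"ay":0,"az":0,"claw":12},{"dx":0,"dy":0,"dz":0,"ax":0,"ay":0,"az":0,"claw":12}]' 40
python3 -c "
from h import *
togo([.5755,-.0292,.132],44)"
python3 -m pendant '[{"dx":0,"dy":0,"dz":0,"ax":0,"ay":0,"az":0,"claw":4},{"dx":0,"dy":0,"dz":0,"ax":0,"ay":0,"az":0,"claw":4},{"dx":0,"dy":0,"dz":0,"ax":0,"ay":0,"az":0,"claw":4},{"dx":0,"dy":0,"dz":0,"ax":0,"ay":0,"az":0,"claw":4}]' 40
python3 -c "
from h import *
togo([.5755,-.0292,.132],44)"
```

```text
clock: 3.9
position: [0.5754, -0.0296, 0.1324]
tool_rot: [3.141, -0.0, 0.77]
force: [-0.0, 0.4, -0.0]
grip_width: 0.012
t 3.9 pos [ 0.5754 -0.0296  0.1324] rpy [ 1.7999e+02 -1.0000e-02  4.4120e+01] q [-0.23  0.58  0.25  1.83 -0.2   0.75  0.9 ] w 12.0
F [-0.   0.4 -0. ] M [ 0.     0.024 -0.001]
d mm [ 0.3 -0.2  0.4] a deg [ 0.01 -0.01  0.12]
clock: 4.23
position: [0.5756, -0.0294, 0.1325]
tool_rot: [3.141, -0.0, 0.77]
force: [0.6, 1.9, 4.6]
grip_width: 0.0095
t 4.23 pos [ 0.5756 -0.0294  0.1325] rpy [ 1.7999e+02 -2.0000e-02  4.4130e+01] q [-0.23  0.58  0.25  1.83 -0.2   0.75  0.9 ] w 9.5
F [0.6 1.9 4.6] M [ 0.418 -0.065 -0.035]
d mm [ 0.1 -0.2  0.5] a deg [ 0.01 -0.02  0.13]
```

```bash
python3 -m pendant '[{"dx":0,"dy":0,"dz":0,"ax":0,"ay":0,"az":4,"claw":4},{"dx":0,"dy":0,"dz":0,"ax":0,"ay":0,"az":8,"claw":4},{"dx":0,"dy":0,"dz":0,"ax":0,"ay":0,"az":12,"claw":4},{"dx":0,"dy":0,"dz":0,"ax":0,"ay":0,"az":16,"claw":4},{"dx":0,"dy":0,"dz":0,"ax":0,"ay":0,"az":20,"claw":4},{"dx":0,"dy":0,"dz":0,"ax":0,"ay":0,"az":24,"claw":4},{"dx":0,"dy":0,"dz":0,"ax":0,"ay":0,"az":28,"claw":4},{"dx":0,"dy":0,"dz":0,"ax":0,"ay":0,"az":32,"claw":4},{"dx":0,"dy":0,"dz":0,"ax":0,"ay":0,"az":36,"claw":4},{"dx":0,"dy":0,"dz":0,"ax":0,"ay":0,"az":40,"claw":4}]' 40
python3 -c "
from h import *
togo([.5755,-.0292,.132],-90)
f=eyes.grab_frame('side');crop(f,f'pics/side5.png',(335,150),160,120,5)"
```

```text
clock: 5.07
position: [0.5756, -0.0294, 0.1325]
tool_rot: [-3.141, -0.0, 0.069]
force: [0.0, 2.0, 4.6]
grip_width: 0.0095
t 5.07 pos [ 0.5756 -0.0294  0.1325] rpy [-1.7999e+02 -2.0000e-02  3.9300e+00] q [-0.36  0.62  0.44  1.84 -0.36  0.77  0.35] w 9.5
F [0.  2.  4.6] M [ 0.385 -0.043 -0.007]
d mm [-0.1 -0.2  0.5] a deg [-2.000e-02 -1.000e-02  9.393e+01]
```

View pics/side5.png

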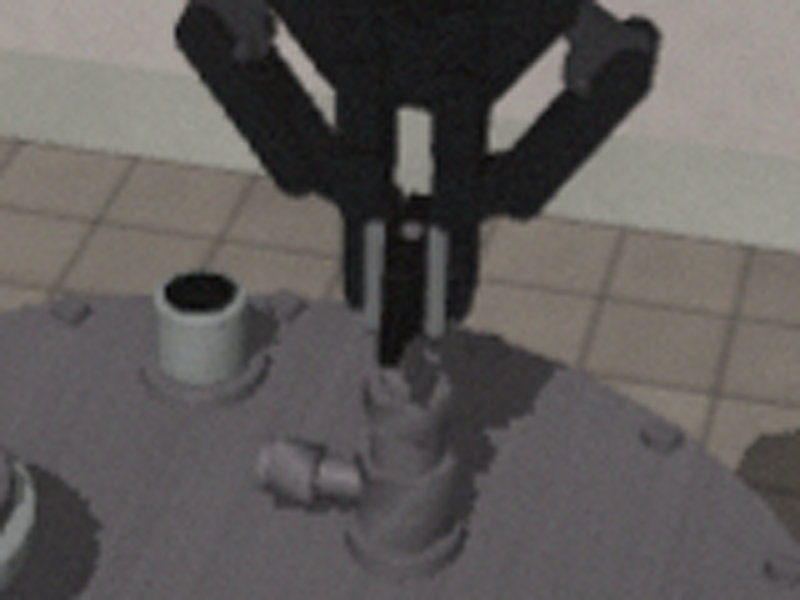

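```bash
python3 -m pendant '[{"dx":0,"dy":0,"dz":0,"ax":0,"ay":0,"az":4,"claw":4},{"dx":0,"dy":0,"dz":0,"ax":0,"ay":0,"az":8,"claw":4},{"dx":0,"dy":0,"dz":0,"ax":0,"ay":0,"az":12,"claw":4},{"dx":0,"dy":0,"dz":0,"ax":0,"ay":0,"az":16,"claw":4},{"dx":0,"dy":0,"dz":0,"ax":0,"ay":0,"az":20,"claw":4},{"dx":0,"dy":0,"dz":0,"ax":0,"ay":0,"az":24,"claw":4},{"dx":0,"dy":0,"dz":0,"ax":0,"ay":0,"az":28,"claw":4},{"dx":0,"dy":0,"dz":0,"ax":0,"ay":0,"az":32,"claw":4},{"dx":0,"dy":0,"dz":0,"ax":0,"ay":0,"az":36,"claw":4},{"dx":0,"dy":0,"dz":0,"ax":0,"ay":0,"az":40,"claw":4}]' 40
python3 -c "
from h import *
togo([.5755,-.0292,.132],-90)"
python3 -m pendant '[{"dx":0,"dy":0,"dz":0,"ax":0,"ay":0,"az":4,"claw":4},{"dx":0,"dy":0,"dz":0,"ax":0,"ay":0,"az":8,"claw":4},{"dx":0,"dy":0,"dz":0,"ax":0,"ay":0,"az":12,"claw":4},{"dx":0,"dy":0,"dz":0,"ax":0,"ay":0,"az":16,"claw":4},{"dx":0,"dy":0,"dz":0,"ax":0,"ay":0,"az":20,"claw":4},{"dx":0,"dy":0,"dz":0,"ax":0,"ay":0,"az":24,"claw":4},{"dx":0,"dy":0,"dz":0,"ax":0,"ay":0,"az":28,"claw":4},{"dx":0,"dy":0,"dz":0,"ax":0,"ay":0,"az":32,"claw":4},{"dx":0,"dy":0,"dz":0,"ax":0,"ay":0,"az":36,"claw":4},{"dx":0,"dy":0,"dz":0,"ax":0,"ay":0,"az":40,"claw":4}]' 40
python3 -c "
from h import *
togo([.5755,-.0292,.132],-90)
f=eyes.grab_frame('side');crop(f,f'pics/side6.png',(335,150),160,120,5)"
```

```text
clock: 5.95
position: [0.5756, -0.0294, 0.1324]
tool_rot: [-3.141, -0.0, -0.629]
force: [-0.2, 2.6, 5.3]
grip_width: 0.0095
t 5.95 pos [ 0.5756 -0.0294  0.1324] rpy [-1.7998e+02 -1.0000e-02 -3.6020e+01] q [-0.48  0.67  0.63  1.84 -0.53  0.81 -0.2 ] w 9.5
F [-0.2  2.6  5.3] M [ 0.358 -0.081  0.042]
d mm [-0.2 -0.1  0.4] a deg [-2.000e-02  0.000e+00  5.398e+01]
clock: 6.78
position: [0.5756, -0.0294, 0.1325]
tool_rot: [-3.141, 0.0, -1.327]
force: [1.0, 3.0, 5.2]
grip_width: 0.0094
t 6.78 pos [ 0.5756 -0.0294  0.1325] rpy [-1.7998e+02  1.0000e-02 -7.6020e+01] q [-0.58  0.74  0.82  1.85 -0.69  0.87 -0.75] w 9.4
F [1.  3.  5.2] M [ 0.378 -0.048  0.021]
d mm [-0.2  0.   0.5] a deg [-2.000e-02  1.000e-02  1.398e+01]
```

View pics/side6.png

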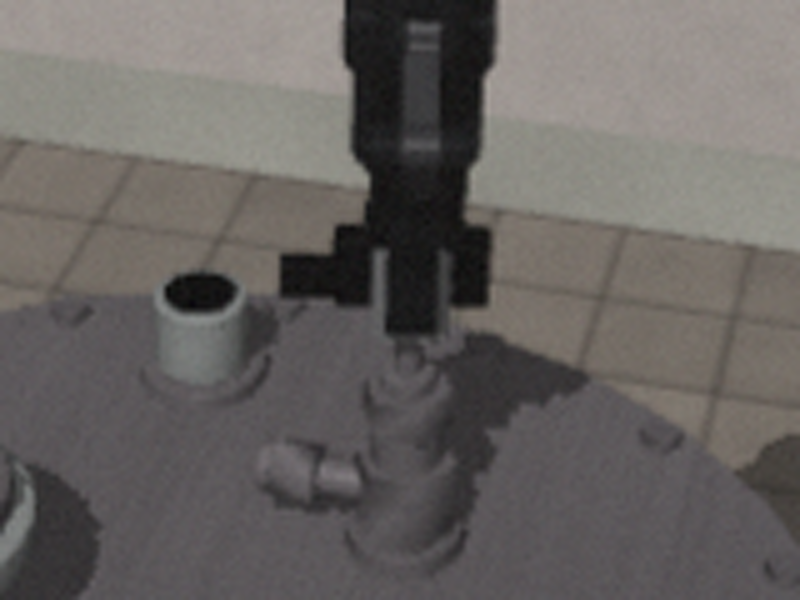

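```bash
cat > mz.py <<'E'
from h import *
a=[]
for i in range(6):
    eyes.grab_frame("side");o=observe();a.append(np.r_[o["force"],o["moment"],np.degrees(o["tool_rot"][2])])
a=np.array(a);print("t",round(o["clock"],2),"F",a[:,:3].mean(0).round(2),"M",a[:,3:6].mean(0).round(3),"sdMz",a[:,5].std().round(3),"yaw",a[:,6].mean().round(2))
E
python3 mz.py
python3 -m pendant '[{"dx":0,"dy":0,"dz":0,"ax":0,"ay":0,"az":2,"claw":4},{"dx":0,"dy":0,"dz":0,"ax":0,"ay":0,"az":4,"claw":4},{"dx":0,"dy":0,"dz":0,"ax":0,"ay":0,"az":6,"claw":4}]' 40 >/dev/null
python3 mz.py
python3 -m pendant '[{"dx":0,"dy":0,"dz":0,"ax":0,"ay":0,"az":2,"claw":4},{"dx":0,"dy":0,"dz":0,"ax":0,"ay":0,"az":2,"claw":4}]' 40 >/dev/null
python3 mz.py
```

```text
t 7.13 F [0.27 2.26 6.24] M [ 0.468 -0.032  0.023] sdMz 0.026 yaw -75.86
t 7.68 F [0.62 2.25 6.09] M [ 0.492 -0.037  0.034] sdMz 0.018 yaw -81.88
t 8.15 F [0.33 2.36 5.85] M [ 0.522 -0.066  0.036] sdMz 0.032 yaw -83.82
```

```bash
python3 -m pendant '[{"dx":0,"dy":0,"dz":0,"ax":0,"ay":0,"az":2,"claw":4},{"dx":0,"dy":0,"dz":0,"ax":0,"ay":0,"az":2,"claw":4}]' 40 >/dev/null
python3 mz.py
python3 -m pendant '[{"dx":0,"dy":0,"dz":0,"ax":0,"ay":0,"az":2,"claw":4},{"dx":0,"dy":0,"dz":0,"ax":0,"ay":0,"az":2,"claw":4}]' 40 >/dev/null
python3 mz.py
```

```text
t 8.62 F [0.17 2.47 6.21] M [ 0.54  -0.064  0.026] sdMz 0.023 yaw -85.82
t 9.08 F [0.58 2.54 6.24] M [ 0.57  -0.085  0.014] sdMz 0.031 yaw -87.82
```

```bash
python3 -m pendant '[{"dx":0,"dy":0,"dz":0,"ax":0,"ay":0,"az":2,"claw":4},{"dx":0,"dy":0,"dz":0,"ax":0,"ay":0,"az":2,"claw":4}]' 40 >/dev/null
python3 mz.py
python3 -m pendant '[{"dx":0,"dy":0,"dz":0,"ax":0,"ay":0,"az":1.5,"claw":4},{"dx":0,"dy":0,"dz":0,"ax":0,"ay":0,"az":1.5,"claw":4}]' 40 >/dev/null
python3 mz.py
```

```text
t 9.55 F [0.13 2.95 6.6 ] M [ 0.576 -0.08   0.057] sdMz 0.029 yaw -89.82
t 10.02 F [0.21 2.9  6.44] M [ 0.573 -0.069  0.042] sdMz 0.035 yaw -91.32
```

```bash
python3 -m pendant '[{"dx":0,"dy":0,"dz":0,"ax":0,"ay":0,"az":1.5,"claw":4},{"dx":0,"dy":0,"dz":0,"ax":0,"ay":0,"az":1.5,"claw":4}]' 40 >/dev/null
python3 mz.py
python3 -m pendant '[{"dx":0,"dy":0,"dz":0,"ax":0,"ay":0,"az":1.5,"claw":4},{"dx":0,"dy":0,"dz":0,"ax":0,"ay":0,"az":1.5,"claw":4}]' 40 >/dev/null
python3 mz.py
```

```text
t 10.48 F [0.39 2.58 6.33] M [ 0.545 -0.066  0.12 ] sdMz 0.006 yaw -92.81
t 10.95 F [0.42 2.72 6.4 ] M [ 0.53  -0.067  0.239] sdMz 0.022 yaw -94.31
```

The seat contact is clear: the torque rises at about 0.08 N m/deg to 0.24 N m. Extrapolating to zero twist puts the seat at yaw ≈ -91.0°. Opening a quarter turn means going to yaw ≈ -0.5°.

```bash
python3 -m pendant '[{"dx":0,"dy":0,"dz":0,"ax":0,"ay":0,"az":-4,"claw":4},{"dx":0,"dy":0,"dz":0,"ax":0,"ay":0,"az":-8,"claw":4},{"dx":0,"dy":0,"dz":0,"ax":0,"ay":0,"az":-12,"claw":4},{"dx":0,"dy":0,"dz":0,"ax":0,"ay":0,"az":-16,"claw":4},{"dx":0,"dy":0,"dz":0,"ax":0,"ay":0,"az":-20,"claw":4},{"dx":0,"dy":0,"dz":0,"ax":0,"ay":0,"az":-24,"claw":4},{"dx":0,"dy":0,"dz":0,"ax":0,"ay":0,"az":-28,"claw":4},{"dx":0,"dy":0,"dz":0,"ax":0,"ay":0,"az":-32,"claw":4},{"dx":0,"dy":0,"dz":0,"ax":0,"ay":0,"az":-36,"claw":4},{"dx":0,"dy":0,"dz":0,"ax":0,"ay":0,"az":-40,"claw":4}]' 40 >/dev/null
python3 mz.py
python3 -m pendant '[{"dx":0,"dy":0,"dz":0,"ax":0,"ay":0,"az":-4,"claw":4},{"dx":0,"dy":0,"dz":0,"ax":0,"ay":0,"az":-8,"claw":4},{"dx":0,"dy":0,"dz":0,"ax":0,"ay":0,"az":-12,"claw":4},{"dx":0,"dy":0,"dz":0,"ax":0,"ay":0,"az":-16,"claw":4},{"dx":0,"dy":0,"dz":0,"ax":0,"ay":0,"az":-20,"claw":4},{"dx":0,"dy":0,"dz":0,"ax":0,"ay":0,"az":-24,"claw":4},{"dx":0,"dy":0,"dz":0,"ax":0,"ay":0,"az":-28,"claw":4},{"dx":0,"dy":0,"dz":0,"ax":0,"ay":0,"az":-32,"claw":4},{"dx":0,"dy":0,"dz":0,"ax":0,"ay":0,"az":-36,"claw":4},{"dx":0,"dy":0,"dz":0,"ax":0,"ay":0,"az":-40,"claw":4}]' 40 >/dev/null
python3 mz.py
```

```text
t 12.08 F [0.95 3.55 5.33] M [ 0.648 -0.151 -0.017] sdMz 0.027 yaw -54.33
t 13.22 F [0.83 3.98 6.86] M [ 0.724 -0.12  -0.019] sdMz 0.016 yaw -14.38
```

```bash
python3 -m pendant '[{"dx":0,"dy":0,"dz":0,"ax":0,"ay":0,"az":-4,"claw":4},{"dx":0,"dy":0,"dz":0,"ax":0,"ay":0,"az":-8,"claw":4},{"dx":0,"dy":0,"dz":0,"ax":0,"ay":0,"az":-12,"claw":4},{"dx":0,"dy":0,"dz":0,"ax":0,"ay":0,"az":-13.9,"claw":4},{"dx":0,"dy":0,"dz":0,"ax":0,"ay":0,"az":-13.9,"claw":4},{"dx":0,"dy":0,"dz":0,"ax":0,"ay":0,"az":-13.9,"claw":4}]' 40 
python3 mz.py
python3 -c "
from h import *
togo([.5755,-.0292,.132],-.5)
f=eyes.grab_frame('side');crop(f,f'pics/side7.png',(335,150),160,120,5);cv2.imwrite('pics/side8.png',f['image'])
f=eyes.grab_frame('top');cv2.imwrite('pics/top8.png',f['image'])"
```

```text
clock: 13.72
position: [0.5756, -0.0294, 0.1324]
tool_rot: [-3.141, -0.0, -0.01]
force: [0.5, 3.4, 7.0]
grip_width: 0.0094
t 14.02 F [0.19 3.39 7.89] M [ 0.687 -0.048 -0.014] sdMz 0.026 yaw -0.61
t 14.02 pos [ 0.5756 -0.0294  0.1324] rpy [-1.8e+02 -1.0e-02 -6.1e-01] q [-0.37  0.62  0.46  1.84 -0.38  0.77  0.28] w 9.0
F [-0.2  3.2  8.3] M [ 0.714 -0.052 -0.051]
d mm [-0.1 -0.2  0.4] a deg [-0.   -0.01 -0.11]
```

View pics/side7.png

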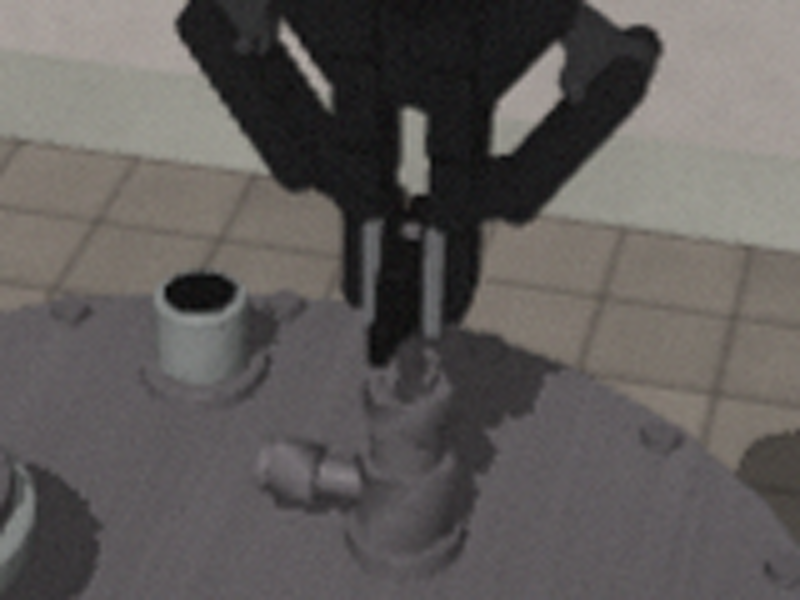

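View pics/side8.png

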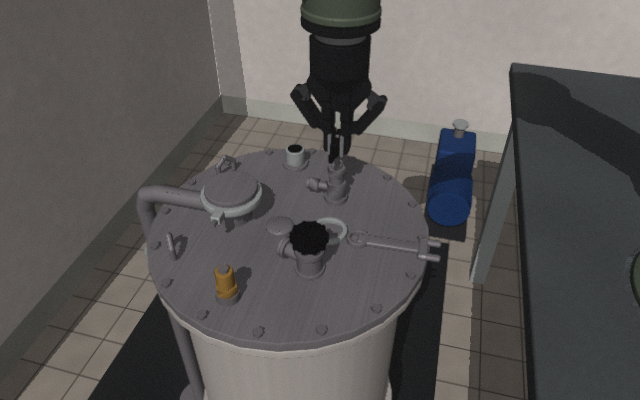

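View pics/top8.png

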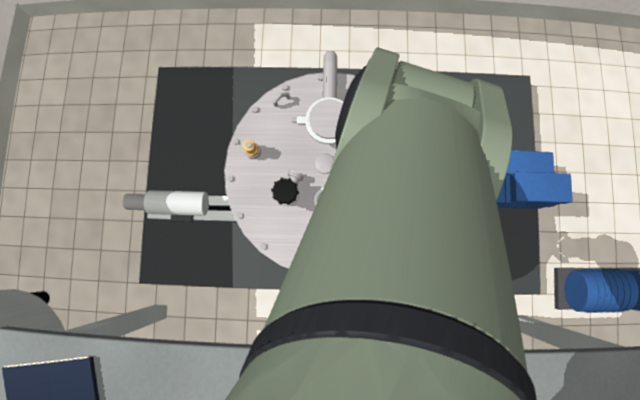

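```bash
python3 mz.py
python3 - <<'E'
from h import *
g=np.load("side.npy",allow_pickle=True).item()
for h in (93.9,92,89.4,87):
    r=np.radians(h);c=np.array([.5756,-.0292]);d=np.array([np.cos(r),np.sin(r)]);n=np.array([-d[1],d[0]])
    P=[[*(c+.037*d+s*.003*n),z] for s in(1,-1) for z in(.151,)]+[[*c,.162]]
    p=proj(g,P);print(h,((p-[255,90]+.5)*5-.5).round(1).tolist())
E
python3 - <<'E'
import cv2
for n in (5,7):
    a=cv2.imread(f"pics/side{n}.png",0)[330:370,340:440:3]; print(n)
    for y in (345,352,358):
        r=cv2.imread(f"pics/side{n}.png",0)[y,355:430]; print(y,r[::3].tolist())
E
```

```text
t 14.42 F [0.26 3.44 8.06] M [ 0.699 -0.057 -0.027] sdMz 0.041 yaw -0.61
93.9 [[401.3, 341.9], [379.4, 339.3], [414.2, 233.4]]
92 [[396.8, 341.5], [375.0, 338.5], [414.2, 233.4]]
89.4 [[390.6, 340.9], [369.1, 337.4], [414.2, 233.4]]
87 [[384.9, 340.2], [363.7, 336.1], [414.2, 233.4]]
5
345 [90, 89, 89, 90, 90, 89, 80, 66, 41, 20, 16, 18, 21, 19, 17, 19, 28, 40, 50, 52, 54, 53, 52, 55, 57]
352 [93, 91, 89, 90, 92, 90, 79, 63, 37, 18, 17, 20, 18, 13, 11, 20, 37, 52, 58, 55, 53, 54, 57, 70, 80]
358 [91, 88, 86, 89, 92, 89, 78, 66, 41, 22, 19, 20, 18, 21, 28, 40, 50, 55, 57, 55, 54, 52, 49, 58, 74]
7
345 [92, 90, 89, 76, 55, 28, 12, 17, 20, 20, 18, 17, 17, 23, 32, 43, 51, 53, 55, 54, 53, 52, 52, 55, 57]
352 [92, 88, 86, 74, 57, 33, 16, 19, 20, 20, 21, 23, 24, 34, 45, 52, 56, 57, 59, 59, 52, 51, 59, 75, 88]
358 [88, 88, 90, 79, 57, 33, 17, 19, 17, 18, 25, 39, 53, 62, 62, 56, 53, 58, 57, 53, 54, 53, 50, 61, 75]
```

The nose edge in the side picture (crop x ≈ 368) fits a heading of about 89–90°, so there was no slip in the grip. The vent, blank, ring and spanner are at the same pixels as at the start. I'm handing in.

```bash
python3 -c "
from workcell import job_done,observe
print(job_done());o=observe();print(o['clock'],o['position'],o['grip_width'])"
```

```text
the job is handed in; nothing more can be done
None
the job is handed in; nothing more can be done
```

The needle valve is seated and then opened a quarter turn, and I handed the job in at about 14.4 s with the bar still gripped at 40 N.

- **Seating:** I turned the handle about 138° clockwise. The seat showed as a torque rise to 0.24 N m, about 0.06 rad of stem twist and well under the 0.3 limit. Extrapolating back to zero twist put the seat at handle heading ≈ -1.0°, which agrees with the port as seen from above. My rougher side-view estimate of the port was about +6°, and I did not use it.
- **Opening:** I then turned it back counter-clockwise to handle heading 89.4°. I make that about 90° of valve opening after allowing for friction twist.
- **Last checks:** The nose in the side picture fits that heading to within about 1°, so the grip did not slip. The torque at the end was only friction (about -0.03 N m).
- **Surroundings:** In the side view the vent knob, blank flange, ring and spanner look where they were at the start. The arm blocked most of the top view, so I could not confirm all of them from above.
- **Not explained:** The vertical force on the tool rose slowly from 4.6 to about 8 N while gripping, and the finger opening fell from 9.5 to 9.0 mm. The force was steady at the last two readings and far below the limits.

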